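# Snap the texture roller into the embossing press and tug-test it

### The job

Take the terracotta-red texture roller from its wooden cradle and press it down into the two orange snap clips of the blue embossing press until it is fully home at both ends. Then tug-test it: grip the roller itself, pull it straight up until the press's pointer stands in the green band (never into the red), hold it there for a full second, and let it back down until the pointer is at rest at the bottom. Let go, leaving the roller still snapped in, and do not disturb the plain wooden roller or the white cup.

Things in the scene. Friction and masses are not known exactly. Their poses are not given: they have to be found in the camera images.
- roller: the texture roller: terracotta-red cylinder 44 mm across, 120 mm long, white bands but a bare red middle, and a steel journal (pin) 16 mm across standing out 40 mm from each end; 200 mm over all, 0.2 to 0.42 kg. Origin at its centre on its axis, y along it. Either way round is right, roll angle is free. Grip its middle from above, across the 44 mm, pads at axis height
- cradle_red: the wooden cradle (fixed, 70 x 190 mm, 52 mm high) in which the red roller starts: axis level, 50 mm above the table, along the cradle's y. Only the journals touch it, 78 mm either side of the middle; beneath the roller's body there is just a 10 mm base board. Origin under its centre
- roller_end_a (a point): point on the roller's axis in its journal, 78 mm from its centre along its +y
- roller_end_b (a point): point on the roller's axis in its journal, 78 mm from its centre along its -y
- press: the embossing press: fixed blue base plate 130 x 330 x 16 mm with a steel guide post 120 mm high 118 mm either side of the origin along its y. Origin on the table midway between the posts; z up. An aluminium yoke slides on the posts and carries the snap clips; its crossbar's top is 40 mm above the table
- seat (a point): where the roller's centre lies when fully home: 80 mm above the table with the yoke down, right above the press's origin; moves with the yoke. The roller lies along its y axis. Between the clips the roller has 12 mm of play each way; keep it within 10 mm of the middle
- clip_a (a point): middle of the snap clip at +y (78 mm from seat), at the height of the seated journal's axis. Clip 12 mm wide: black V seat below, two orange spring jaws above, tops 24 mm over this point; their mouth is 27 mm wide at the top and narrows to 10 mm at 7 mm over this point. The journal, pushed straight down (about 15 N for both clips), spreads the jaws and drops beneath them
- clip_b (a point): the same at -y. With both ends home the roller comes out only at an upward pull of about 18 N on the clips (besides its weight); with one end home, about half of that
- gauge (a point): middle of the green band on the white gauge plate (36 mm wide, 128 mm high) at the press's +y end, 156 mm from its origin, 91 mm above the table. The yoke's black pointer rests at 72 mm and stands in the green band when the yoke is 14 to 24 mm up, in the red band above it from 28 mm
- yoke (a joint): height of the yoke above its rest, m: 0 down, up to 0.040. It rises with the roller when that is snapped in and pulled up: 4.6 N to start, plus 0.35 N per mm (0.019, mid green, needs 11 N besides the roller's weight), and sinks back when let down. Green 0.014 to 0.024, red from 0.028
- plain_roller: bystander: a pale wooden roller with dark bands, same size as the red one, in a like cradle. Origin at its centre; y along it
- cup: bystander: white cup, 76 mm across at the rim, 85 mm high, origin under its centre

How it is judged:
By the outcome, as a careful person would: the job done as asked, in the order asked, and still so for the second after the job is handed in, with the robot touching nothing.
It also fails if it takes over 48 s, if anything falls off the work surface, if the arm or the gripper's body presses on something with over 40 N, if the wrist force passes 120 N, or if a joint passes its speed limit or range.

### The arm

A 6-joint arm with a two-finger parallel gripper is mounted at the origin on the work surface. World frame = base frame: x ahead of the robot, y to its left, z up, the work surface at z = 0. Lengths are in m, angles in rad, forces in N, time in s.
With the tool pointing down it reaches from about 0.25 to 0.775 m from the base axis. Payload 8.9 kg.
Tool frame: the origin (TCP) lies midway between the tips of the shut fingers; the grasp point (between the pads) lies bot.tcp_to_grasp behind it (bot.tcp_to_grasp is the distance from the TCP to the grasp point, in m); z points along the fingers, y is the line along which they close (so a half turn about z gives the same grasp; the last joint's range is limited). The gripper opens to 85 mm and grips with 20 to 120 N. Pads are 22 mm wide; open, the fingers measure 114 mm over their backs; the gripper's body (76 mm by 85 mm) begins 54 mm behind the grasp point. The pads swing forward as they close: fully open they stand 13 mm farther back than shut.
Start: joints at [-1.282, 0.291, -0.153, 1.127, 0, 1.431], TCP at [0.218, -0.478, 0.231] pointing down, gripper open.
Joint ranges: [-2.52, 2.52], [-0.91, 1.74], [-1.3, 1.37], [-1.96, 2.02], [-1.52, 1.47], [-3.14, 3.14]. Speed limits (rad/s): [2.22, 2.22, 2.79, 3.14, 3.14, 3.14].

### API

Orientations are given as a unit quaternion [x, y, z, w].
In Python, from plant import bot gives the robot as it stands.
- The arm moves only by the shell command python3 shift.py 'ROWS' [OPENING] [FORCE]. ROWS is a JSON list of rows, 1 to 5 of them, each of 6 numbers: dx, dy, dz in m, then a rotation vector rx, ry, rz in rad; each row is the pose to reach, as a shift and turn from the pose commanded when the command began, along the tool's axes at that moment; what a row does not reach only later rows make up. A row lasts 1/12 s, in which the tool goes at most 0.0417 m and 0.125 rad, less where a joint would pass 70% of its speed; a pose out of reach is approached as far as the arm can. OPENING is the finger opening in m, set as the command begins (- or left out keeps the last). The fingers move at their own pace and stop on an object; FORCE is the grip in N (left out, the last holds). Time passes only in rows, so rows that do not move let the fingers close. It prints the time, the measured TCP pose, the force, the opening and the grip force at its end.
- bot.observe(): the state, without advancing time (a new reading comes with each control period).
- bot.read_camera(name): name is "scene" or "top" or "wrist"; returns a dict with "pixels" (420x560x3 uint8, red, green, blue), "vertical_fov" (degrees; the focal length in pixels is half the picture's height over the tangent of half this angle, whatever the lens; pixels are square), "cx", "cy" (the principal point, pixels), "R" (3x3) and "t" (3): a world point X has camera coordinates R X + t; the wrist camera has in their place "tool_from_camera" (4x4, takes a point from camera to tool coordinates, whose origin is the TCP and whose axes are the flange's). Camera axes: x right, y down, z forward; pixel columns grow to the right and rows downward; lengths in m; the calibration is good to about 2 mm. A picture is of the moment at which its call begins: read the wrist's pose just before it. There is no depth.
- bot.job_done(): hands the job in; it is judged then, once.
The state is a dict: "t": time; "joints": joint angles; "qd": joint speeds; "tau": joint torques, N m; "tool_pos": TCP position; "tool_rot": TCP orientation; "ft_force": force on the tool from outside, world axes, zero at the start; "moment": the same for the moment, N m; "gripper_width": finger opening in m; "gripper_force": force on a finger pad.
Only numpy, scipy, OpenCV 4.12 (cv2) and the standard library are available. Lean on these libraries where they do the work, as an engineer would, in place of code of your own. Each camera call takes 0.05 s, during which the arm holds its last target. There are 200 camera calls.

## Working session

There is one attempt and no reset: what is moved stays moved. The work goes in short steps, Python scripts to look and compute and a shell command to move; the robot and the scene stay as the last step left them, time stands still between calls to the robot, and variables do not carry over. Pictures are saved under pics/ and viewed, at most 14 in all, crops included, and the job is handed in when it is done.

```bash
ls; mkdir -p pics
python3 - <<'E'
from plant import bot
import cv2
s=bot.observe();print({k:s[k] for k in('t','tool_pos','tool_rot','ft_force','gripper_width')},bot.tcp_to_grasp)
ims=[]
for n in('scene','top'):
    c=bot.read_camera(n);cv2.imwrite(f'pics/{n}0.png',c['pixels'][:,:,::-1]);print(n,c['vertical_fov'],c['cx'],c['cy'],c['R'],c['t'])
E
```

```text
pics
plant.py
shift.py
{'t': 0.0, 'tool_pos': array([ 0.21769634, -0.47724944,  0.23074274]), 'tool_rot': array([ 9.77207812e-01,  2.12283928e-01, -4.45980299e-05, -6.51071060e-04]), 'ft_force': array([-0.50650644, -0.27602558,  0.25519628]), 'gripper_width': 0.08547244620120568} 0.0187
scene 42.22681119009019 271.3482248279044 210.8574374137457 [[-0.64742547  0.76205167 -0.01084032]
 [ 0.56360091  0.46915371 -0.67988882]
 [-0.51302463 -0.44628695 -0.73323508]] [ 0.32781604 -0.26497796  1.48212111]
top 44.2302840856865 285.53259138159876 203.05784905834687 [[-0.00160419 -0.99999791  0.00126374]
 [-0.99480463  0.00146722 -0.10179195]
 [ 0.10178988 -0.00142047 -0.99480491]] [0.02383316 0.54422449 1.20730079]
```

View pics/top0.png

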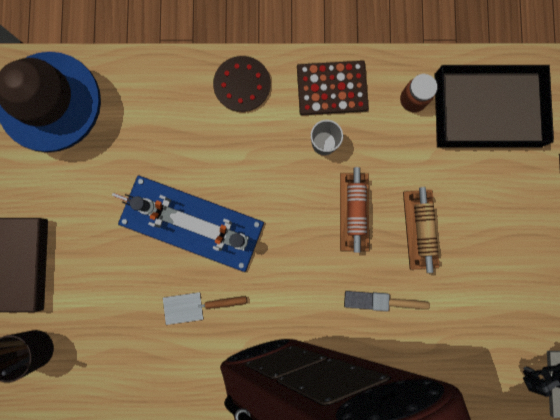

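View pics/scene0.png

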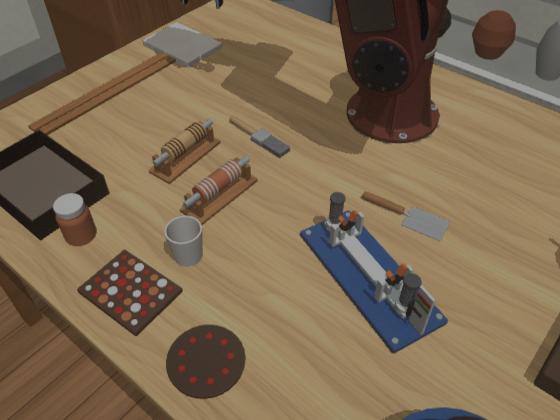

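Top view: red roller at about (356,210), nearly vertical in the image; press centre about (192,222), with its gauge end at upper left (118,196). The cup is at (326,137) and the plain roller at (427,230).

```bash
cat > h.py <<'E'
import numpy as np,cv2
from plant import bot
def ray(c,uv,z):
    f=c['pixels'].shape[0]/2/np.tan(np.radians(c['vertical_fov'])/2)
    R=np.array(c['R']);t=np.array(c['t'])
    d=R.T@np.array([(uv[0]-c['cx'])/f,(uv[1]-c['cy'])/f,1]);o=-R.T@t
    return o+d*(z-o[2])/d[2]
def mask(c,lo,hi,roi):
    h=cv2.cvtColor(c['pixels'],cv2.COLOR_RGB2HSV)
    m=cv2.inRange(h,lo,hi);k=np.zeros_like(m);x0,y0,x1,y1=roi;k[y0:y1,x0:x1]=m[y0:y1,x0:x1];return k
E
python3 - <<'E'
from h import *
c=bot.read_camera('top')
h=cv2.cvtColor(c['pixels'],cv2.COLOR_RGB2HSV)
for p in[(210,350),(210,357),(196,357),(212,344),(210,130),(172,356),(245,356),(210,160),(233,222)]:print(p,h[p],end=' ')
print()
m=mask(c,(100,120,40),(130,255,255),(105,165,275,280))
r=cv2.minAreaRect(cv2.findNonZero(m));b=cv2.boxPoints(r);print('plate',cv2.countNonZero(m),r)
P=np.array([ray(c,q,.016) for q in b]);print(P.round(4),P.mean(0),np.linalg.norm(np.roll(P,1,0)-P,axis=1))
for n,lo,hi,roi in[('jaw',(3,170,110),(14,255,255),(140,190,250,260))]:
    m=mask(c,lo,hi,roi);N,_,st,ce=cv2.connectedComponentsWithStats(m)
    for i in range(1,N):
        if st[i,4]>4:print(n,st[i],ce[i].round(1),ray(c,ce[i],.104).round(4))
# big crop for viewing
p=c['pixels'];A=cv2.resize(p[165:280,105:270],None,fx=4.6,fy=4.6,interpolation=cv2.INTER_CUBIC)
cv2.imwrite('pics/press.png',A[:,:,::-1])
A=cv2.resize(p[155:280,330:450],None,fx=4.6,fy=4.6,interpolation=cv2.INTER_CUBIC);cv2.imwrite('pics/roll.png',A[:,:,::-1])
E
```

```text
(210, 350) [  9 166 114] (210, 357) [  8 163 150] (196, 357) [  9 127 149] (212, 344) [ 13 155 133] (210, 130) [109 191 108] (172, 356) [ 99  13 142] (245, 356) [ 97  16 147] (210, 160) [ 5 90 17] (233, 222) [ 12 149  29] 
plate 4692 ((190.63699340820312, 222.80136108398438), (135.41659545898438, 52.55147171020508), 20.556045532226562)
[[0.4964 0.4254 0.016 ]
 [0.6158 0.3845 0.016 ]
 [0.4998 0.0766 0.016 ]
 [0.3826 0.1202 0.016 ]] [0.49866027 0.25166558 0.016     ] [0.32577534 0.12626827 0.32898398 0.12508043]
jaw [156 201   5   5  16] [157.8 203.1] [0.5367 0.3095 0.104 ]
jaw [150 215   5   4  16] [152.2 216.5] [0.5067 0.3212 0.104 ]
jaw [221 226   5   4  16] [222.9 227.3] [0.4823 0.1628 0.104 ]
jaw [215 239   5   4  15] [217.2 240.7] [0.4524 0.1753 0.104 ]
```

View pics/press.png

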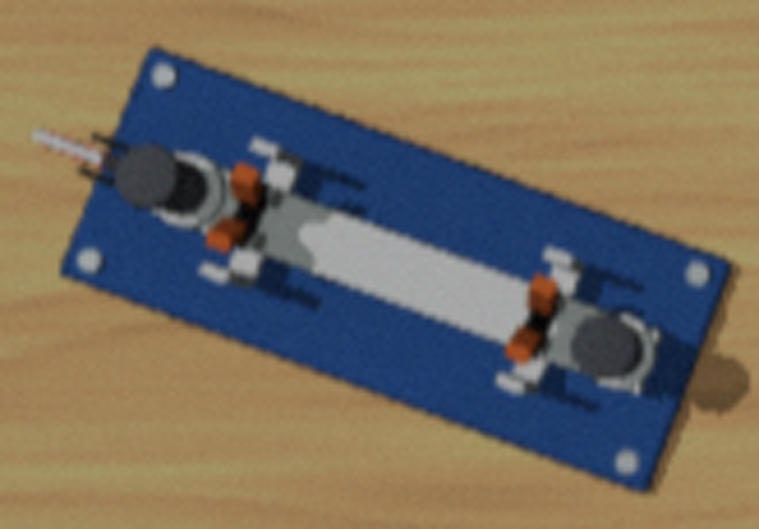

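View pics/roll.png

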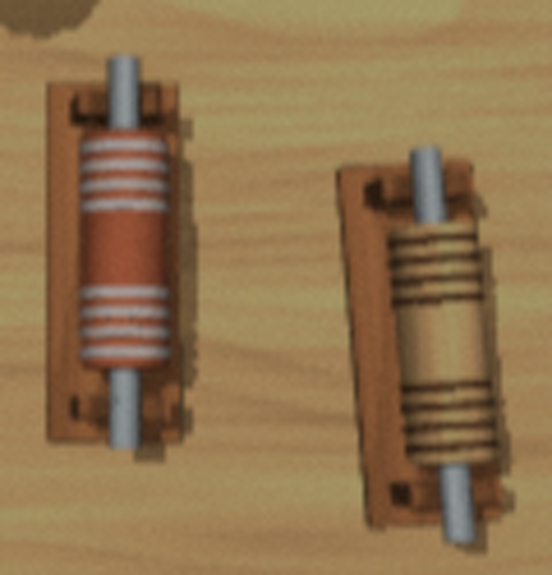

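The press crop shows two orange jaw pairs and dark post caps at crop (147,177) and (607,345). The red roller's red middle is at crop (123,248). The plate centre and the jaw midpoint disagree by some mm, so I'll cross-check with the scene camera.

```bash
cat >> h.py <<'E'
def proj(c,X):
    f=c['pixels'].shape[0]/2/np.tan(np.radians(c['vertical_fov'])/2)
    q=np.array(c['R'])@X+np.array(c['t']);return np.array([f*q[0]/q[2]+c['cx'],f*q[1]/q[2]+c['cy']])
def line(c,uv):
    a=ray(c,uv,0);b=ray(c,uv,.3);return a,(b-a)/np.linalg.norm(b-a)
def tri(c1,u1,c2,u2):
    a,d=line(c1,u1);b,e=line(c2,u2);s=np.linalg.lstsq(np.stack([d,-e],1),b-a,rcond=None)[0]
    p,q=a+s[0]*d,b+s[1]*e;return (p+q)/2,np.linalg.norm(p-q)
E
python3 - <<'E'
from h import *
t=bot.read_camera('top');s=bot.read_camera('scene')
m=mask(t,(100,120,40),(130,255,255),(105,165,275,280));m=cv2.morphologyEx(m,cv2.MORPH_OPEN,np.ones((3,3)))
cn=max(cv2.findContours(m,0,2)[0],key=cv2.contourArea);q=cv2.approxPolyDP(cv2.convexHull(cn),5,True)[:,0];print(q.tolist())
P=np.array([ray(t,x,.016) for x in q]);print(P.round(4),P.mean(0))
m=mask(s,(100,120,40),(130,255,255),(290,200,450,350));m=cv2.morphologyEx(m,cv2.MORPH_OPEN,np.ones((3,3)))
cn=max(cv2.findContours(m,0,2)[0],key=cv2.contourArea);q=cv2.approxPolyDP(cv2.convexHull(cn),5,True)[:,0];print(q.tolist())
P=np.array([ray(s,x,.016) for x in q]);print(P.round(4),P.mean(0))
m=mask(s,(3,160,90),(16,255,255),(330,200,425,310));N,_,st,ce=cv2.connectedComponentsWithStats(m)
for i in range(1,N):
    if st[i,4]>4:print(st[i],ce[i].round(1),ray(s,ce[i],.098).round(4))
# roller: body red (sat) in both
for n,c,roi in(('top',t,(344,180,372,240)),('scene',s,(185,150,255,215))):
    m=mask(c,(4,140,90),(11,255,255),roi);N,_,st,ce=cv2.connectedComponentsWithStats(m)
    for i in range(1,N):
        if st[i,4]>12:print(n,st[i],ce[i].round(1),ray(c,ce[i],.062).round(4))
p=s['pixels'];A=np.hstack([cv2.resize(p[185:320,320:430],None,fx=4,fy=4,interpolation=2),np.pad(cv2.resize(p[145:225,175:260],None,fx=4,fy=4,interpolation=2),((0,220),(0,0),(0,0)))])
cv2.imwrite('pics/s2.png',A[:,:,::-1]);print(A.shape)
E
```

```text
[[135, 182], [147, 179], [262, 222], [245, 270], [127, 227], [121, 216]]
[[0.5973 0.3875 0.016 ]
 [0.6046 0.3586 0.016 ]
 [0.4998 0.0796 0.016 ]
 [0.3854 0.1197 0.016 ]
 [0.4883 0.4036 0.016 ]
 [0.5148 0.4188 0.016 ]] [0.51500048 0.29465456 0.016     ]
[[311, 227], [320, 225], [416, 338], [392, 347], [307, 239]]
[[0.4776 0.0892 0.016 ]
 [0.4604 0.1008 0.016 ]
 [0.569  0.4022 0.016 ]
 [0.613  0.3782 0.016 ]
 [0.5101 0.1034 0.016 ]] [0.52603773 0.21477696 0.016     ]
[349 211   9  10  56] [352.9 215.5] [0.4582 0.1763 0.098 ]
[339 216   8   9  35] [342.  220.5] [0.4833 0.1672 0.098 ]
[397 265  10  11  68] [401.6 269.7] [0.5128 0.3222 0.098 ]
[386 271   9   9  38] [390.2 275.4] [0.5374 0.313  0.098 ]
top [348 183  18   2  26] [356.5 183.7] [ 0.5859 -0.1426  0.062 ]
top [347 201   1  13  13] [347. 207.] [ 0.5313 -0.1197  0.062 ]
top [349 201  16  16 256] [356.5 208.5] [ 0.5278 -0.1417  0.062 ]
top [350 220  15   1  15] [357. 220.] [ 0.5011 -0.1424  0.062 ]
top [348 229  17   1  17] [356. 229.] [ 0.4802 -0.1398  0.062 ]
top [348 233  17   4  33] [354.8 233.6] [ 0.4695 -0.1367  0.062 ]
scene [209 169  21  20 157] [220.1 178.6] [ 0.527  -0.1333  0.062 ]
(540, 780, 3)
```

View pics/s2.png

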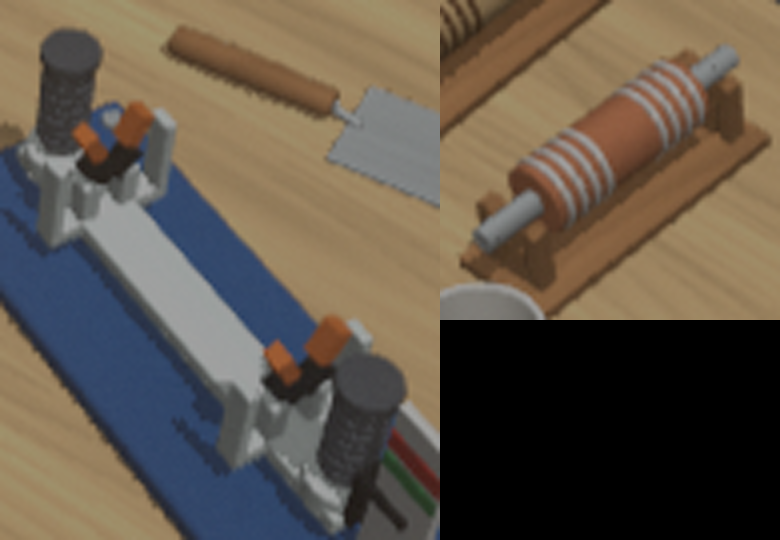

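```bash
python3 shift.py '[[0.037,-0.018,-0.005,0,0,0],[0.074,-0.036,-0.01,0,0,0],[0.111,-0.054,-0.015,0,0,0],[0.148,-0.072,-0.02,0,0,0],[0.185,-0.09,-0.025,0,0,0]]' 0.085
python3 shift.py '[[0.037,-0.018,-0.005,0,0,0.09],[0.074,-0.036,-0.01,0,0,0.18],[0.111,-0.054,-0.015,0,0,0.27],[0.148,-0.072,-0.02,0,0,0.35],[0.175,-0.085,-0.025,0,0,0.43]]'
python3 shift.py '[[0,0,0,0,0,0],[0,0,0,0,0,0]]'
python3 - <<'E'
from h import *
s=bot.observe();c=bot.read_camera('wrist')
print(s['tool_pos'],s['tool_rot'],s['joints'],c['vertical_fov'],c['cx'],c['cy'],c['tool_from_camera'])
cv2.imwrite('pics/w1.png',c['pixels'][:,:,::-1])
E
```

```text
t: 0.67
tool_pos: [0.3495, -0.3174, 0.2566]
tool_rot: [0.977, 0.212, 0.0, 0.0]
ft_force: [1.4, -2.0, 0.2]
gripper_width: 0.0847
gripper_force: 0.0
t: 1.08
tool_pos: [0.4742, -0.1663, 0.2816]
tool_rot: [1.0, -0.002, 0.0, -0.0]
ft_force: [0.7, -1.5, -0.1]
gripper_width: 0.0853
gripper_force: 0.0
t: 1.25
tool_pos: [0.4734, -0.1679, 0.2813]
tool_rot: [1.0, 0.001, -0.0, 0.0]
ft_force: [-0.3, 0.2, 0.1]
gripper_width: 0.0849
gripper_force: 0.0
[ 0.47344823 -0.16788694  0.28125892] [ 9.99999735e-01  7.25299965e-04 -3.65411780e-05  5.78362391e-05] [-4.86319013e-01  2.24181165e-01 -1.10925862e-01  1.23569975e+00
 -1.36425793e-04  2.65382304e+00] 65.46385592200807 279.0111195030283 206.70024423561227 [[ 1.39836147e-04 -9.62715854e-01 -2.70514628e-01  6.91669980e-02]
 [ 9.99999679e-01  3.48192416e-04 -7.22231765e-04 -2.75283923e-04]
 [ 7.89495113e-04 -2.70514440e-01  9.62715594e-01 -1.42755134e-01]
 [ 0.00000000e+00  0.00000000e+00  0.00000000e+00  1.00000000e+00]]
```

View pics/w1.png

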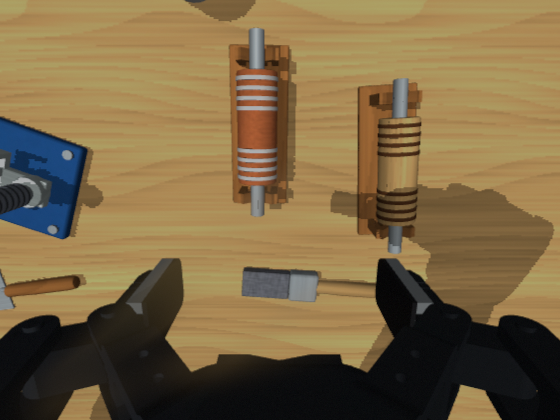

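Wrist view: red roller upright in the image, journal tips at (257,30) and (258,214), bare middle at about (257,124); press corner at left.

```bash
cat >> h.py <<'E'
from scipy.spatial.transform import Rotation as Ro
def wrist():
    s=bot.observe();c=bot.read_camera('wrist')
    T=np.eye(4);T[:3,:3]=Ro.from_quat(s['tool_rot']).as_matrix();T[:3,3]=s['tool_pos']
    M=np.linalg.inv(T@np.array(c['tool_from_camera']));c['R']=M[:3,:3];c['t']=M[:3,3];c['s']=s;return c
E
python3 - <<'E'
from h import *
c=wrist();h=cv2.cvtColor(c['pixels'],cv2.COLOR_RGB2HSV).astype(int)
print(h[50,235:280:3].tolist());print(h[125,232:284:3].tolist());print(h[26:34,257].tolist(),h[208:220,258].tolist())
def mid(m):
    x=np.where(m)[0];return (x.min()+x.max())/2,len(x)
for r in(36,44,52,60,192,200,208):
    a=mid(h[r,247:270,1]<60);u=a[0]+247;print(r,u,a[1],ray(c,(u,r),.052).round(4))
for r in(115,122,130,136):
    m=(h[r,235:280,1]>165)&(h[r,235:280,2]>90)&(h[r,235:280,0]<12);a=mid(m);u=a[0]+235;print(r,u,a[1],ray(c,(u,r),.054).round(4))
for v in(28.5,215.5):print(ray(c,(257.5,v),.05))
for v in(69,186):print('body',ray(c,(257.5,v),.07))
E
```

```text
[[14, 168, 149], [14, 171, 121], [15, 171, 100], [14, 168, 100], [14, 156, 93], [100, 19, 121], [98, 18, 160], [101, 17, 164], [100, 18, 125], [99, 22, 82], [14, 171, 118], [15, 173, 118], [14, 169, 110], [14, 169, 125], [14, 169, 124]]
[[15, 167, 145], [14, 167, 154], [10, 174, 117], [10, 175, 140], [10, 178, 153], [10, 175, 156], [10, 176, 162], [10, 177, 163], [10, 176, 158], [10, 175, 157], [10, 175, 147], [10, 178, 136], [10, 177, 124], [10, 176, 103], [10, 181, 76], [14, 168, 94], [14, 169, 92], [15, 172, 95]]
[[19, 125, 157], [38, 7, 143], [95, 19, 149], [99, 17, 149], [98, 19, 150], [98, 19, 149], [98, 19, 149], [98, 19, 149]] [[70, 6, 133], [75, 4, 132], [90, 4, 131], [75, 4, 132], [70, 6, 132], [75, 4, 132], [80, 6, 132], [26, 13, 136], [18, 104, 166], [19, 125, 171], [18, 125, 171], [18, 125, 172]]
36 255.0 15 [ 0.6201 -0.1434  0.052 ]
44 255.0 15 [ 0.6126 -0.1433  0.052 ]
52 255.0 15 [ 0.605  -0.1431  0.052 ]
60 255.5 16 [ 0.5973 -0.1435  0.052 ]
192 256.0 13 [ 0.4551 -0.1414  0.052 ]
200 256.0 13 [ 0.4455 -0.1412  0.052 ]
208 256.5 12 [ 0.4357 -0.1416  0.052 ]
115 254.5 36 [ 0.5417 -0.1415  0.054 ]
122 254.5 36 [ 0.5343 -0.1414  0.054 ]
130 254.0 35 [ 0.5257 -0.1406  0.054 ]
136 254.5 36 [ 0.5193 -0.1411  0.054 ]
[ 0.62749612 -0.14599878  0.05      ]
[ 0.42576876 -0.14251634  0.05      ]
body [ 0.58623627 -0.14656683  0.07      ]
body [ 0.46612413 -0.14449332  0.07      ]
```

```bash
python3 shift.py '[[-0.005,-0.041,0,0,0,0],[-0.01,-0.082,0,0,0,0],[-0.015,-0.123,0,0,0,0],[-0.02,-0.164,0,0,0,0],[-0.025,-0.205,0,0,0,0]]' >/dev/null
python3 shift.py '[[-0.005,-0.041,0,0,0,0],[-0.01,-0.082,0,0,0,0],[-0.015,-0.123,0,0,0,0],[-0.02,-0.164,0,0,0,0],[-0.025,-0.205,0,0,0,0]]' >/dev/null
python3 shift.py '[[0,0,0,0,0,0],[0,0,0,0,0,0],[0,0,0,0,0,0]]'
python3 - <<'E'
from h import *
c=wrist();print(c['s']['tool_pos'],c['s']['tool_rot'],c['s']['qd'].round(3));cv2.imwrite('pics/w2.png',c['pixels'][:,:,::-1])
m=mask(c,(3,150,90),(12,255,255),(0,0,560,260));N,_,st,ce=cv2.connectedComponentsWithStats(m)
for i in range(1,N):
    if st[i,4]>15:print(st[i],ce[i].round(1),ray(c,ce[i],.1).round(4))
E
```

```text
t: 2.43
tool_pos: [0.4339, 0.1032, 0.2813]
tool_rot: [1.0, 0.023, -0.001, -0.017]
ft_force: [-0.1, -0.5, -0.7]
gripper_width: 0.085
gripper_force: 0.0
[0.43388218 0.10324073 0.28129973] [ 9.99597896e-01  2.26192331e-02 -7.75114837e-04 -1.70826382e-02] [ 0.008 -0.     0.002  0.001  0.003  0.001]
[518  36  42   8 205] [539.1  38.7] [ 0.5773 -0.1123  0.1   ]
[517  47  43   7 230] [538.7  49.9] [ 0.5684 -0.1142  0.1   ]
[513  58  45   7 231] [535.9  61.1] [ 0.5592 -0.1142  0.1   ]
[511  70  45   6 218] [533.2  72.1] [ 0.55   -0.1141  0.1   ]
[ 499   80   54   42 1742] [525.6 100.3] [ 0.5258 -0.1133  0.1   ]
[497 125  43   7 196] [518.5 128. ] [ 0.5009 -0.1129  0.1   ]
[494 135  44   7 191] [516.1 137.8] [ 0.4918 -0.1129  0.1   ]
[492 144  43   7 185] [513.  147.4] [ 0.4828 -0.1121  0.1   ]
[490 153  42   8 180] [510.4 157. ] [ 0.4737 -0.1118  0.1   ]
```

View pics/w2.png

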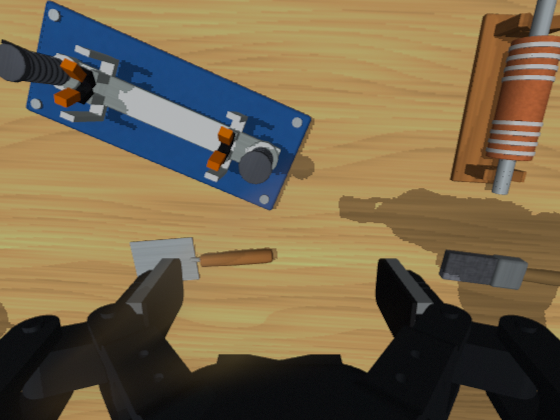

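Wrist view 2: jaws at about (72,70)/(68,98) and (226,133)/(217,160). j6 ran into its limit, so I'll yaw the other way. Measuring the jaws here.

Run:
```python
from h import *
c=wrist();h=cv2.cvtColor(c['pixels'],cv2.COLOR_RGB2HSV);print(c['s']['joints'].round(3),[h[v,u].tolist() for u,v in((226,133),(217,160),(68,98))])
m=mask(c,(10,190,110),(24,255,255),(40,50,240,175));N,_,st,ce=cv2.connectedComponentsWithStats(m)
for i in range(1,N):
    if st[i,4]>25:print(st[i],ce[i].round(1),ray(c,ce[i],.1).round(4))
m=mask(c,(100,120,30),(130,255,255),(0,0,330,230));cn=max(cv2.findContours(m,0,2)[0],key=cv2.contourArea)
q=cv2.approxPolyDP(cv2.convexHull(cn),5,True)[:,0]
for x in q:print(x,ray(c,x,.016).round(4))
```

```text
[ 0.045  0.111 -0.249  1.211  0.034  3.141] [[16, 255, 180], [14, 255, 126], [13, 242, 95]]
[ 60  59  17  13 132] [68.3 65. ] [0.5385 0.3129 0.1   ]
[ 55  88  24  19 230] [64.3 96. ] [0.5105 0.3205 0.1   ]
[219 127  14  13 112] [225.4 132.8] [0.4833 0.1647 0.1   ]
[207 151  18  20 211] [215.5 160.2] [0.4562 0.1746 0.1   ]
[47  2] [0.6128 0.3834 0.016 ]
[310 117] [0.5016 0.0789 0.016 ]
[271 208] [0.3854 0.1213 0.016 ]
[ 29 109] [0.4952 0.4236 0.016 ]
```

```bash
python3 shift.py '[[0.013,0.039,0.003,0,0,0],[0.026,0.078,0.006,0,0,0],[0.039,0.117,0.009,0,0,0],[0.052,0.156,0.012,0,0,0],[0.065,0.195,0.015,0,0,0]]' 
python3 shift.py '[[0.01,0.03,0.01,0,0,0],[0.017,0.0545,0.02,0,0,0],[0.017,0.0545,0.02,0,0,0],[0.017,0.0545,0.02,0,0,0]]'; python3 -c "
from h import *
s=bot.observe();print(s['tool_pos'],Ro.from_quat(s['tool_rot']).as_matrix().round(4),s['joints'])"
```

```text
t: 2.95
tool_pos: [0.5081, -0.0891, 0.2594]
tool_rot: [1.0, 0.023, -0.001, -0.017]
ft_force: [1.8, 0.4, 0.2]
gripper_width: 0.0845
gripper_force: 0.0
t: 3.28
tool_pos: [0.5268, -0.141, 0.2366]
tool_rot: [1.0, 0.022, -0.002, -0.018]
ft_force: [-1.1, 0.2, -0.1]
gripper_width: 0.0849
gripper_force: 0.0
[ 0.52682479 -0.14101671  0.23658511] [[ 0.999   0.0445 -0.0042]
 [ 0.0447 -0.9984  0.0352]
 [-0.0026 -0.0354 -0.9994]] [-0.41395775  0.33932578 -0.07086598  1.17863373  0.03056643  2.68272956]
```

```bash
cat >> h.py <<'E'
def delta(xyz,ang):
    s=bot.observe();R=Ro.from_quat(s['tool_rot']);c,n=np.cos(ang),np.sin(ang)
    G=Ro.from_matrix(np.array([[c,n,0],[n,-c,0],[0,0,-1]]))
    print('pos',s['tool_pos'].round(4),'d',(R.inv().apply(np.array(xyz)-s['tool_pos'])).round(4),'rot',(R.inv()*G).as_rotvec().round(4),'j6',s['joints'][5].round(2),'ft',s['ft_force'].round(1))
E
python3 -c "
from h import *
delta((.5268,-.1423,.12),-.0127)"
```

```text
pos [ 0.5268 -0.141   0.2366] d [0.0002 0.0054 0.1165] rot [-0.0353  0.0036  0.0573] j6 2.68 ft [-1.1  0.2 -0.1]
```

```bash
python3 shift.py '[[0,0.001,0.03,-0.018,0.002,0.03],[0,0.003,0.07,-0.035,0.0036,0.057],[0,0.0054,0.11,-0.035,0.0036,0.057],[0,0.0054,0.1165,-0.035,0.0036,0.057],[0,0.0054,0.1165,-0.035,0.0036,0.057]]'; python3 -c "
from h import *
delta((.5268,-.1423,.0283),-.0127)"
```

```text
t: 3.7
tool_pos: [0.5254, -0.1396, 0.1198]
tool_rot: [1.0, -0.004, -0.001, -0.001]
ft_force: [-0.3, 0.1, 0.2]
gripper_width: 0.0852
gripper_force: 0.0
pos [ 0.5254 -0.1396  0.1198] d [0.0017 0.0028 0.0915] rot [-0.0015  0.0024  0.004 ] j6 2.76 ft [-0.3  0.1  0.2]
```

```bash
python3 shift.py '[[0.001,0.002,0.025,0,0,0.004],[0.0015,0.0028,0.055,0,0,0.004],[0.0017,0.0028,0.08,0,0,0.004],[0.0017,0.0028,0.0915,0,0,0.004],[0.0017,0.0028,0.0915,0,0,0.004]]'; python3 -c "
from h import *
delta((.5268,-.1423,.0283),-.0127)"; python3 shift.py '[[0,0,0,0,0,0],[0,0,0,0,0,0],[0,0,0,0,0,0],[0,0,0,0,0,0],[0,0,0,0,0,0]]' 0.03 60;  python3 shift.py '[[0,0,0,0,0,0],[0,0,0,0,0,0],[0,0,0,0,0,0]]';python3 -c "
from h import *
delta((.5268,-.1423,.0283),-.0127)"
```

```text
t: 4.12
tool_pos: [0.5291, -0.1437, 0.0297]
tool_rot: [1.0, -0.007, 0.001, -0.0]
ft_force: [-0.5, 0.6, 1.1]
gripper_width: 0.0851
gripper_force: 0.0
pos [ 0.5291 -0.1437  0.0297] d [-0.0024 -0.0014  0.0014] rot [-0.     -0.001  -0.0006] j6 2.76 ft [-0.5  0.6  1.1]
t: 4.53
tool_pos: [0.5303, -0.1432, 0.0312]
tool_rot: [1.0, -0.006, 0.002, -0.0]
ft_force: [1.3, 5.3, 7.1]
gripper_width: 0.0425
gripper_force: 60.1
t: 4.78
tool_pos: [0.5303, -0.1432, 0.0312]
tool_rot: [1.0, -0.006, 0.002, -0.0]
ft_force: [0.9, 5.6, 7.0]
gripper_width: 0.0424
gripper_force: 60.1
pos [ 0.5303 -0.1432  0.0312] d [-0.0035 -0.0009  0.0029] rot [-0.0008 -0.0047 -0.0002] j6 2.76 ft [0.9 5.6 7. ]
```

```bash
python3 shift.py '[[0,0,-0.02,0,0,0],[0,0,-0.05,0,0,0],[0,0,-0.09,0,0,0],[0,0,-0.13,0,0,0],[0,0,-0.165,0,0,0]]'; python3 shift.py '[[0.005,0,-0.005,0,0,-0.11],[0,-0.03,-0.005,0,0,-0.22],[-0.004,-0.07,-0.005,0,0,-0.33],[-0.008,-0.11,-0.005,0,0,-0.44],[-0.012,-0.15,-0.005,0,0,-0.55]]';python3 -c "
from h import *
delta((.498,.2467,.2),1.215)"
```

```text
t: 5.2
tool_pos: [0.5287, -0.1438, 0.1979]
tool_rot: [1.0, -0.007, 0.002, 0.001]
ft_force: [0.5, -0.4, -2.8]
gripper_width: 0.0423
gripper_force: 61.8
t: 5.62
tool_pos: [0.5183, 0.0076, 0.2004]
tool_rot: [0.964, 0.267, 0.001, 0.001]
ft_force: [1.9, 0.9, -2.5]
gripper_width: 0.0424
gripper_force: 62.0
pos [0.5183 0.0076 0.2004] d [ 1.056e-01 -2.155e-01  2.000e-04] rot [ 0.0026 -0.0014 -0.6745] j6 2.47 ft [ 1.9  0.9 -2.5]
```

```bash
python3 shift.py '[[0.018,-0.036,0,0,0,-0.12],[0.036,-0.072,0,0,0,-0.24],[0.054,-0.108,0,0,0,-0.36],[0.072,-0.144,0,0,0,-0.48],[0.09,-0.18,0,0,0,-0.6]]';python3 -c "
from h import *
delta((.498,.2467,.2),1.215)"
```

```text
t: 6.03
tool_pos: [0.5036, 0.209, 0.2003]
tool_rot: [0.841, 0.541, 0.001, 0.001]
ft_force: [2.9, -0.2, -2.8]
gripper_width: 0.0425
gripper_force: 62.0
pos [0.5036 0.209  0.2003] d [ 0.032  -0.0208  0.0003] rot [ 0.0027 -0.0009 -0.0728] j6 2.26 ft [ 2.9 -0.2 -2.8]
```

```bash
python3 shift.py '[[0.02,-0.012,0,0,0,-0.05],[0.031,-0.0205,0,0.0025,0,-0.073],[0.031,-0.0205,0,0.0025,0,-0.073],[0.031,-0.0205,0,0.0025,0,-0.073]]';python3 - <<'E'
from h import *
delta((.498,.2467,.2),1.215)
c=wrist();cv2.imwrite('pics/w3.png',c['pixels'][:,:,::-1])
t=bot.read_camera('top');s=bot.read_camera('scene')
a=cv2.resize(t['pixels'][155:290,90:290],(400,270));b=cv2.resize(s['pixels'][160:340,280:480],(400,360))
cv2.imwrite('pics/ts.png',np.hstack([np.pad(a,((0,90),(0,0),(0,0))),b])[:,:,::-1])
E
```

```text
t: 6.37
tool_pos: [0.4984, 0.2437, 0.1996]
tool_rot: [0.823, 0.568, -0.0, -0.0]
ft_force: [0.2, -0.7, -2.7]
gripper_width: 0.0424
gripper_force: 62.0
pos [0.4984 0.2437 0.1996] d [ 0.0026 -0.0014 -0.0004] rot [-0.0004  0.0001 -0.0058] j6 2.26 ft [ 0.2 -0.7 -2.7]
```

View pics/w3.png

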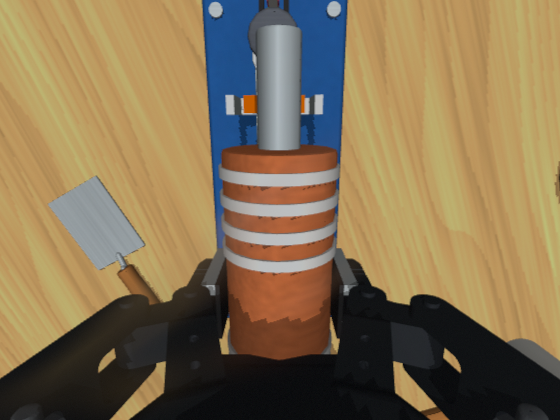

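Wrist view: the held journal is at columns 258–301 (tip at row 27). The clip_a jaws are around (274,104), so the roller needs a few mm toward -y of the tool.

Run:
```python
from h import *
c=wrist();S=c['s'];R=Ro.from_quat(S['tool_rot']);h=cv2.cvtColor(c['pixels'],cv2.COLOR_RGB2HSV)
tf=lambda uv,z:R.inv().apply(ray(c,uv,z)-S['tool_pos']).round(4)
for r in(100,104,108):
    x=np.where((h[r,222:330,0]>8)&(h[r,222:330,0]<24)&(h[r,222:330,1]>215))[0]+222;w=np.where((h[r,215:335,1]<60)&(h[r,215:335,2]>120))[0]+215
    print(r,'orange',x.min(),x.max(),'white',w.min(),w.max(),tf(((x.min()+x.max())/2,r),.1),tf(((w.min()+w.max())/2,r),.09))
for r in(60,80,130):
    x=np.where((h[r,250:310,1]<60)&(h[r,250:310,2]>60))[0]+250;print(r,x.min(),x.max(),tf((x.mean(),r),S['tool_pos'][2]+.019))
print('tip',tf((279,27),S['tool_pos'][2]+.025),'bolts',tf((216,9),.016),tf((334,9),.016))
delta((.498,.2467,.2),1.215)
print(R.as_matrix()[:,0])
a=ray(c,(274,104),.1);print(a,a-.078*np.array([.3486,.9373,0]))
```

```text
100 orange 243 302 white 224 321 [ 0.0793 -0.0042  0.0995] [ 0.0797 -0.0044  0.1095]
104 orange 243 255 white 224 321 [ 0.0766 -0.0208  0.0995] [ 0.0769 -0.0044  0.1095]
108 orange 243 301 white 225 321 [ 0.0739 -0.0046  0.0995] [ 0.0741 -0.004   0.1095]
60 252 300 [ 0.0876 -0.0006 -0.019 ]
80 254 300 [ 0.0811 -0.0003 -0.019 ]
130 256 299 [ 0.0638 -0.0001 -0.019 ]
tip [ 0.0966  0.0004 -0.025 ] bolts [ 0.1596 -0.0555  0.1835] [0.1596 0.0492 0.1835]
pos [0.4989 0.2425 0.1995] d [ 0.0036 -0.0024 -0.0005] rot [-0.0004 -0.0001 -0.0081] j6 2.26 ft [-0.3 -0.2 -1.7]
[ 3.55904422e-01  9.34522361e-01 -1.01635256e-05]
[0.52320618 0.31519286 0.1       ] [0.49601538 0.24208346 0.1       ]
```

View pics/ts.png

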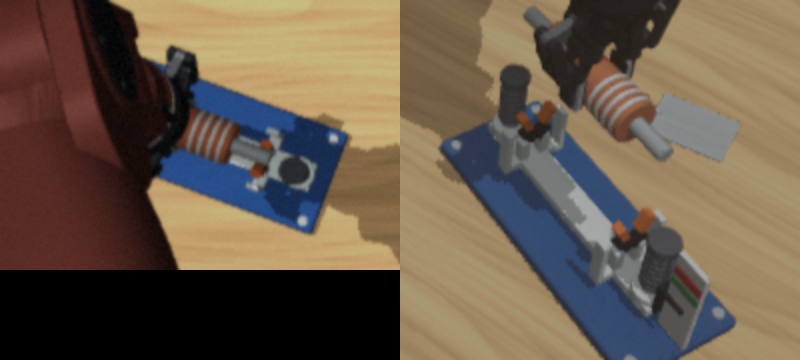

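The side-by-side shows the roller level above the press, one journal over each clip. Shift x +2 mm, y −4 mm, then descend to just above the jaws.

```bash
python3 shift.py '[[0.001,-0.002,0.015,0,0,-0.004],[0.002,-0.004,0.045,0,0,-0.004],[0.002,-0.004,0.07,0,0,-0.004],[0.002,-0.004,0.08,0,0,-0.004],[0.002,-0.004,0.08,0,0,-0.004]]'; python3 shift.py '[[0,0,0,0,0,0]]'
python3 - <<'E'
from h import *
c=wrist();S=c['s'];R=Ro.from_quat(S['tool_rot']);h=cv2.cvtColor(c['pixels'],cv2.COLOR_RGB2HSV)
delta((.498,.2467,.1),1.215)
tf=lambda uv,z:R.inv().apply(ray(c,uv,z)-S['tool_pos']).round(4)
m=mask(c,(8,215,80),(24,255,255),(200,20,360,140));N,_,st,ce=cv2.connectedComponentsWithStats(m)
for i in range(1,N):
    if st[i,4]>15:print(st[i],ce[i].round(1),tf(ce[i],.1))
cv2.imwrite('pics/w4.png',cv2.resize(c['pixels'][0:260,140:420],None,fx=2,fy=2)[:,:,::-1])
E
```

```text
t: 6.98
tool_pos: [0.4941, 0.2457, 0.1173]
tool_rot: [0.822, 0.569, -0.002, -0.001]
ft_force: [-1.6, -0.8, -2.7]
gripper_width: 0.0421
gripper_force: 62.0
t: 7.07
tool_pos: [0.4959, 0.2465, 0.1198]
tool_rot: [0.822, 0.57, -0.0, -0.0]
ft_force: [-0.1, 0.3, -1.1]
gripper_width: 0.0425
gripper_force: 62.0
pos [0.4965 0.2469 0.1206] d [0.0003 0.0015 0.0206] rot [ 0.0005 -0.0012 -0.0026] j6 2.26 ft [ 0.5 -0.9 -0.9]
[233  89  24  26 576] [244.8 101.8] [ 0.0751 -0.0158  0.0198]
[302  89  23  26 564] [312.6 101.7] [0.0752 0.0163 0.0198]
```

View pics/w4.png

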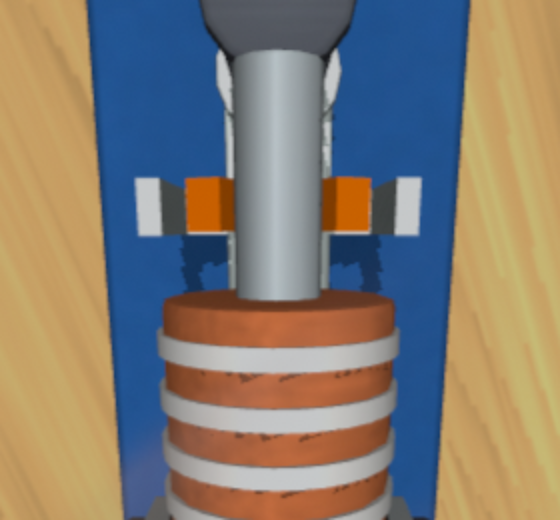

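The jaws are symmetric about the journal (crop 187–234 vs 323–370), so pressing down.

```bash
python3 shift.py '[[0,0,0.01,0,0,0],[0,0,0.02,0,0,0],[0,0,0.028,0,0,0],[0,0,0.034,0,0,0],[0,0,0.04,0,0,0]]'; python3 shift.py '[[0,0,0.006,0,0,0],[0,0,0.012,0,0,0],[0,0,0.017,0,0,0],[0,0,0.019,0,0,0],[0,0,0.019,0,0,0]]';python3 -c "
from h import *
delta((.4965,.2469,.0612),1.215)"
```

```text
t: 7.53
tool_pos: [0.4952, 0.247, 0.0784]
tool_rot: [0.822, 0.57, -0.0, -0.0]
ft_force: [0.5, -0.3, -2.2]
gripper_width: 0.0421
gripper_force: 62.0
t: 7.95
tool_pos: [0.4961, 0.2472, 0.0611]
tool_rot: [0.821, 0.57, 0.001, -0.0]
ft_force: [-1.8, -3.0, 10.2]
gripper_width: 0.0426
gripper_force: 63.7
pos [0.4961 0.2472 0.0611] d [-0.0001  0.0005 -0.0001] rot [ 0.0006 -0.001  -0.0013] j6 2.26 ft [-1.8 -3.  10.2]
```

```bash
python3 shift.py '[[0,0,0.001,0,0,0],[0,0,0.002,0,0,0],[0,0,0.003,0,0,0],[0,0,0.003,0,0,0],[0,0,0.003,0,0,0]]'; python3 shift.py '[[0,0,0.001,0,0,0],[0,0,0.002,0,0,0],[0,0,0.002,0,0,0]]'
```

```text
t: 8.37
tool_pos: [0.4962, 0.2472, 0.0608]
tool_rot: [0.821, 0.57, 0.001, 0.0]
ft_force: [-12.0, -6.7, 42.5]
gripper_width: 0.0428
gripper_force: 67.1
t: 8.62
tool_pos: [0.4964, 0.2473, 0.0605]
tool_rot: [0.821, 0.57, 0.002, 0.001]
ft_force: [-19.5, -8.7, 65.2]
gripper_width: 0.0428
gripper_force: 69.3
```

Hard stop at 65 N with no further travel, and axis height 0.0793, so it's home. Relieve and look at both ends before tugging.

```bash
python3 shift.py '[[0,0,-0.002,0,0,0],[0,0,-0.004,0,0,0],[0,0,-0.005,0,0,0],[0,0,-0.005,0,0,0]]'
python3 - <<'E'
from h import *
c=wrist();s=bot.read_camera('scene')
a=cv2.resize(c['pixels'][20:180,190:370],(450,400));b=cv2.resize(s['pixels'][180:340,320:460],(350,400),interpolation=2)
cv2.imwrite('pics/home.png',np.hstack([a,b])[:,:,::-1])
E
```

```text
t: 8.95
tool_pos: [0.496, 0.2473, 0.0611]
tool_rot: [0.821, 0.57, 0.001, -0.0]
ft_force: [-3.0, -2.1, 12.9]
gripper_width: 0.0425
gripper_force: 63.6
```

View pics/home.png

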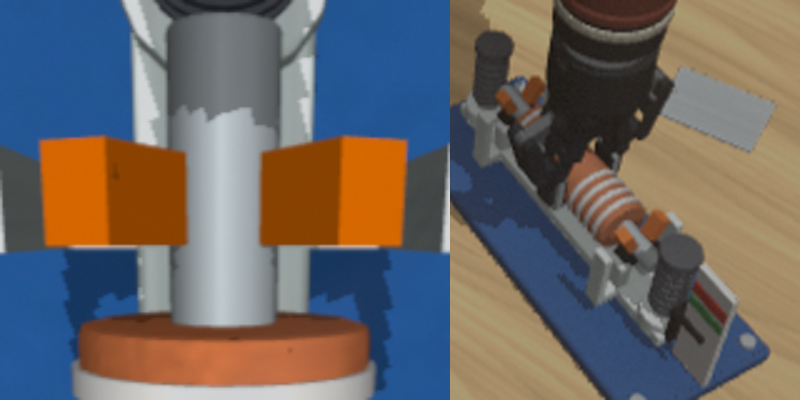

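Clip a's jaws are closed above the journal (crop 187–262), and the far clip looks the same; the pointer is at the bottom. Tugging slowly.

```bash
python3 shift.py '[[0,0,-0.0015,0,0,0],[0,0,-0.003,0,0,0],[0,0,-0.0045,0,0,0],[0,0,-0.006,0,0,0],[0,0,-0.0075,0,0,0]]'; python3 shift.py '[[0,0,-0.002,0,0,0],[0,0,-0.004,0,0,0],[0,0,-0.006,0,0,0],[0,0,-0.007,0,0,0],[0,0,-0.007,0,0,0]]'
```

```text
t: 9.47
tool_pos: [0.4957, 0.247, 0.0675]
tool_rot: [0.822, 0.57, -0.0, -0.0]
ft_force: [5.5, -0.2, -9.2]
gripper_width: 0.0423
gripper_force: 61.9
t: 9.88
tool_pos: [0.4957, 0.247, 0.0747]
tool_rot: [0.822, 0.57, -0.0, -0.0]
ft_force: [5.1, -0.1, -10.5]
gripper_width: 0.0426
gripper_force: 62.2
```

```bash
python3 shift.py '[[0,0,-0.0015,0,0,0],[0,0,-0.003,0,0,0],[0,0,-0.0045,0,0,0],[0,0,-0.0053,0,0,0],[0,0,-0.0053,0,0,0]]'
python3 - <<'E'
from h import *
s=bot.read_camera('scene')
cv2.imwrite('pics/tug.png',cv2.resize(s['pixels'][200:330,330:460],(600,600),interpolation=2)[:,:,::-1])
E
```

```text
t: 10.3
tool_pos: [0.4956, 0.2469, 0.0798]
tool_rot: [0.822, 0.57, -0.0, -0.0]
ft_force: [5.2, -0.9, -13.2]
gripper_width: 0.0426
gripper_force: 62.4
```

View pics/tug.png

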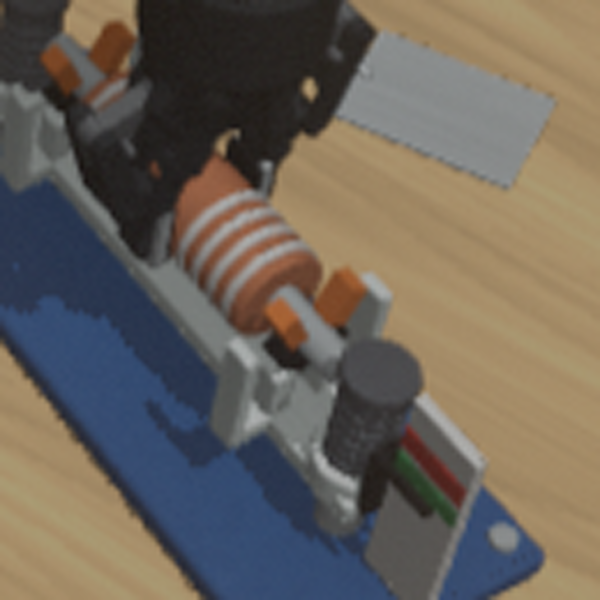

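Both journals are still clipped, and the yoke is lifted about 18.7 mm with the pointer at the green band. Hold 1.7 s, then lower.

```bash
for i in 1 2 3 4; do python3 shift.py '[[0,0,0,0,0,0],[0,0,0,0,0,0],[0,0,0,0,0,0],[0,0,0,0,0,0],[0,0,0,0,0,0]]' | grep -E 't:|pos|ft'; done
python3 shift.py '[[0,0,0.0015,0,0,0],[0,0,0.003,0,0,0],[0,0,0.0045,0,0,0],[0,0,0.006,0,0,0],[0,0,0.0075,0,0,0]]'; python3 shift.py '[[0,0,0.002,0,0,0],[0,0,0.004,0,0,0],[0,0,0.006,0,0,0],[0,0,0.008,0,0,0],[0,0,0.0095,0,0,0]]'; python3 shift.py '[[0,0,0.001,0,0,0],[0,0,0.002,0,0,0],[0,0,0.002,0,0,0],[0,0,0.002,0,0,0],[0,0,0.002,0,0,0]]'
```

```text
t: 10.77
tool_pos: [0.4956, 0.2469, 0.0797]
tool_rot: [0.822, 0.57, -0.0, -0.0]
ft_force: [6.3, -0.3, -12.2]
t: 11.18
tool_pos: [0.4956, 0.2469, 0.0797]
tool_rot: [0.822, 0.57, -0.0, -0.0]
ft_force: [6.2, -0.7, -12.6]
t: 11.6
tool_pos: [0.4956, 0.2469, 0.0797]
tool_rot: [0.822, 0.57, -0.0, -0.0]
ft_force: [4.9, -0.7, -11.5]
t: 12.02
tool_pos: [0.4956, 0.2469, 0.0797]
tool_rot: [0.822, 0.57, -0.0, -0.0]
ft_force: [6.1, -1.2, -12.2]
t: 12.43
tool_pos: [0.4956, 0.247, 0.0723]
tool_rot: [0.822, 0.57, -0.0, -0.0]
ft_force: [5.2, -1.0, -9.7]
gripper_width: 0.0422
gripper_force: 62.4
t: 12.85
tool_pos: [0.4956, 0.2469, 0.063]
tool_rot: [0.822, 0.57, -0.0, -0.0]
ft_force: [3.6, -2.2, -6.5]
gripper_width: 0.0424
gripper_force: 62.7
t: 13.27
tool_pos: [0.4957, 0.247, 0.0615]
tool_rot: [0.822, 0.57, 0.0, -0.0]
ft_force: [2.8, -3.2, 1.1]
gripper_width: 0.0424
gripper_force: 63.6
```

```bash
python3 shift.py '[[0,0,0.0007,0,0,0],[0,0,0.0007,0,0,0],[0,0,0.0007,0,0,0]]'; for i in 1 2; do python3 shift.py '[[0,0,0,0,0,0],[0,0,0,0,0,0],[0,0,0,0,0,0],[0,0,0,0,0,0]]' 0.085; done; python3 shift.py '[[0,0,-0.01,0,0,0],[0,0,-0.03,0,0,0],[0,0,-0.06,0,0,0],[0,0,-0.09,0,0,0],[0,0,-0.12,0,0,0]]';python3 shift.py '[[-0.03,0,-0.02,0,0,0],[-0.06,0,-0.04,0,0,0],[-0.09,0,-0.06,0,0,0],[-0.1,0,-0.06,0,0,0],[-0.1,0,-0.06,0,0,0]]'
python3 - <<'E'
from h import *
c=wrist();s=bot.read_camera('scene')
a=cv2.resize(c['pixels'],(448,336));b=cv2.resize(s['pixels'][180:340,320:460],(350,400),interpolation=2)
cv2.imwrite('pics/end.png',np.hstack([np.pad(a,((0,64),(0,0),(0,0))),b])[:,:,::-1])
E
```

```text
t: 13.52
tool_pos: [0.4958, 0.247, 0.0613]
tool_rot: [0.822, 0.57, 0.0, -0.0]
ft_force: [-0.2, -4.3, 8.3]
gripper_width: 0.0424
gripper_force: 64.6
t: 13.85
tool_pos: [0.495, 0.2472, 0.0602]
tool_rot: [0.822, 0.57, -0.0, -0.001]
ft_force: [-0.2, -0.1, 0.0]
gripper_width: 0.085
gripper_force: 0.0
t: 14.18
tool_pos: [0.4954, 0.2471, 0.0604]
tool_rot: [0.822, 0.57, -0.0, -0.0]
ft_force: [-0.2, -0.4, 0.2]
gripper_width: 0.085
gripper_force: 0.0
t: 14.6
tool_pos: [0.4953, 0.2469, 0.1825]
tool_rot: [0.822, 0.57, -0.0, -0.0]
ft_force: [1.2, 0.1, -0.3]
gripper_width: 0.0848
gripper_force: 0.0
t: 15.02
tool_pos: [0.4606, 0.1518, 0.2422]
tool_rot: [0.822, 0.569, 0.001, 0.0]
ft_force: [0.4, -0.3, 0.5]
gripper_width: 0.0851
gripper_force: 0.0
```

View pics/end.png

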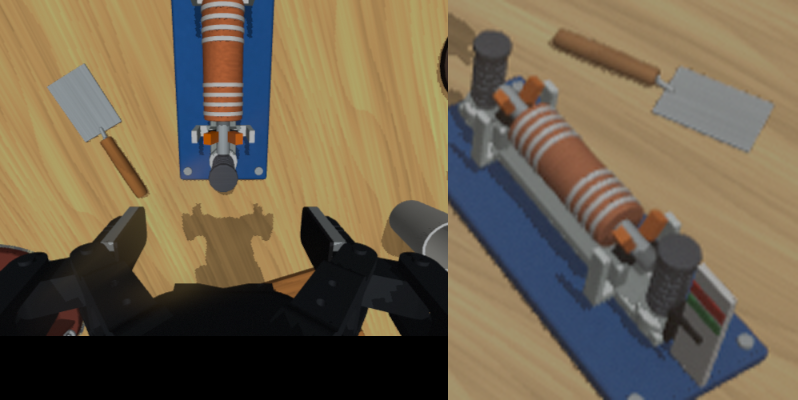

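The roller sits level with both ends snapped under the jaws. The yoke is down with the pointer at the bottom, and the gripper is clear.

```bash
python3 -c "
from plant import bot
print(bot.job_done())"
```

```text
the job is handed in; nothing more can be done
None
```

The red roller is snapped home at both ends. I tug-tested it at about 18.7 mm of lift (from the tool height; green is 14–24 mm) for 1.7 s, let it back down and released it, and the job was handed in at about 15 s without touching the plain roller or the cup.

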